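# Slide a camera battery up into its desk charger until it seats on the terminals

### The job

Put the loose camera battery on charge: lay it flat on the foot of the charger's sloping bay with its brass contacts pointing up the slope, then push it up under the rails until it presses the sprung pins right in and rests against the terminal block at the top, and leave it there. The block may be set nearer or farther, so feel for it: push gently, stop as soon as the battery comes up solid and do not force it; leave the other things on the desk where they are.

Things in the scene. Friction and masses are not known exactly. Their poses are not given: they have to be found in the camera images.
- charger: Grey wedge-shaped battery charger, 80 mm wide, 190 mm long, up to 60 mm high, fixed. Origin on the desk under its middle; +x points up its slope (away from the robot at yaw 0), +y left, +z up. Its top is a ramp of 10 degrees rising out of the desk at x = -95 mm: a point s mm up the ramp lies at x = -95 + 0.985 s, y = 0, z = 0.174 s. From s = 0 to 80 the ramp is open, without sides
- ramp_foot (a point): Point on the ramp's centre line at s = 45 mm, with room to lay the battery down and for fingers on both sides of it. Axes as the charger's (level, not tilted)
- bay_mouth (a point): Point on the ramp's centre line at s = 94 mm, where two rails 26 mm high (off the ramp) begin; flared guides before it, from s = 81. Left rail 19 mm from the centre line; on the right a spring leaf (s = 94 to 126) presses the battery on the left rail; 2 to 8 N slide it, it stays where left. Lips 22.8 mm above the ramp: it cannot go in from above. Rear housing from s = 176, 26 mm above the ramp
- battery: Loose black camera battery, a box 56 x 38 x 20.5 mm (x, y, z), about 80 g, light grey label on top, three brass contacts in its +x end face. Origin at the centre of its underside; +x runs along its length to the contact end. It starts flat on the desk to the right of the charger, label up, contact end roughly away from the robot
- battery_nose (a point): Centre of the battery's contact end face (28 mm along +x from the battery's centre, 10 mm above its underside)
- terminal_pins (a joint): Three sprung brass pins in the face of the black terminal block (37 mm wide, 20 mm high, thumbscrew on top) at the bay's top: 0 = standing out 4 mm, 0.004 m = flush, the battery's end on the block. They push back with 0.3 to 0.7 N, less than the bay's drag. The block is solid, clamped with its face anywhere from s = 129 to 145 mm; a seated battery's rear stands 5 to 21 mm out of the rails
- card_case: Dark grey memory card case, 70 x 94 x 16 mm, loose on the desk behind the battery, to be left alone; origin at the centre of its underside
- lens_cap: Black round lens cap, 74 mm across, 8 mm high, loose on the desk near the robot, to be left alone; origin at the centre of its underside
- film_can: Black film canister with a grey lid, 34 mm across, 50 mm high, standing loose to the right of the charger's rear, to be left alone; origin at the centre of its underside
There are look-alikes about, which are no part of the job. Leave any green or purple look-alike of the battery alone.

How it is judged:
By the outcome, as a careful person would: the job done as asked, in the order asked, and still so for the second after the job is handed in, with the robot touching nothing.
It also fails if it takes over 58 s, if anything falls off the work surface, if the arm or the gripper's body presses on something with over 40 N, if the wrist force passes 120 N, or if a joint passes its speed limit or range.

### The arm

A 7-joint arm with a two-finger parallel gripper is mounted at the origin on a cart in front of the work surface, level with it; the furniture and walls round the work are solid. World frame = base frame: x ahead of the robot, y to its left, z up, the work surface at z = 0. Lengths are in mm, angles in rad, forces in N, time in s.
With the tool pointing down it reaches from about 400 to 900 mm from the base axis. Payload 5.6 kg.
Tool frame: the origin (TCP) lies midway between the tips of the shut fingers; the grasp point (between the pads) lies 19 mm behind it; z points along the fingers, y is the line along which they close (so a half turn about z gives the same grasp; the last joint's range is limited). The gripper opens to 92 mm and grips with 3 to 60 N. Pads are 20 mm wide; open, the fingers measure 128 mm over their backs; the gripper's body (75 mm by 189 mm) begins 69 mm behind the grasp point.
Start: joints at [-1.249, 0.468, -0.012, 1.603, 0.006, 1.071, -0.056], TCP at [231.936, 607.219, 214.592] pointing down, gripper open.
Joint ranges: [-2.53, 2.53], [-0.31, 2.02], [-1.57, 1.55], [0.28, 2.44], [-1.29, 4.43], [0.15, 1.84], [-2.92, 2.92]. Speed limits (rad/s): [2.57, 2.57, 3.14, 3.14, 3.14, 3.14, 3.14].

### API

Orientations are given as a rotation vector (axis times angle).
In Python, from cell import robot, grip, kin, viewer gives the robot as it stands. Calls block until the motion is done:
- robot.movep(position, orientation): joint-space move of the TCP to a pose.
- robot.servo_line(position, feed=150, rotation=None): straight line of the TCP; rotation=None keeps the orientation; feed is the mean speed in mm/s.
- robot.goto_joints(angles): joint-space move.
- grip(opening, newtons=None): opening from 0.0 (shut) to 1.0 (fully open); newtons is the grip in N (None keeps the last); returns when the fingers have stopped.
- robot.hold(seconds).
- kin.ik(position, orientation): joint angles nearest the present ones, or None.
- robot.observe(): the state.
- viewer.read_camera(name): name is "side" or "top"; returns the picture (384x512x3 uint8, red, green, blue); there is no depth.
- viewer.camera_info(name): a dict with "camera_matrix" (3x3 intrinsics, pixels), "R" (3x3) and "t" (3): a world point X has camera coordinates R X + t. Camera axes: x right, y down, z forward; pixel columns grow to the right and rows downward; lengths in mm; the calibration is good to about 2 mm. A picture is of the moment at which its call begins. camera_info takes no time and is no camera call.
A pose or a line that the arm cannot do raises robot.IKError and nothing moves.
- robot.job_done(): hands the job in; it is judged then, once.
Trained networks look in the newest picture that a camera, given by its name, has taken for a name from the list of things; names that differ only in an ending like _2 or _b are one class to them, and where a whole thing is asked for, a point or a joint stands for the part that bears it (a point fixed in the world has none). Each returns a list of dicts, best first, with "confidence" (0 to 1); they miss things now and then, are a little off and sometimes report something else, mostly with a low value. They report only what shows in the picture. A call takes as long as a camera call. They do not tell look-alikes from the thing itself.
- viewer.silhouettes(name, camera): "mask" (384x512 bool, what is visible of it).
- viewer.pinpoint(name, camera): "at" ([x, y, z] in mm, in the coordinates of the camera as it stood for that picture, good to about 4 mm: a listed point, or the origin of a listed thing).
The state is a dict: "t": time; "joints": joint angles; "joint_velocities": joint speeds; "joint_torque": joint torques, N m; "tcp_pos": TCP position; "tcp_rot": TCP orientation; "contact_force": force on the tool from outside, world axes, zero at the start; "wrist_torque": the same for the moment, N m; "grip_width": opening from 0.0 (shut) to 1.0 (fully open); "grip_force": force on a finger pad.
Only numpy, scipy, OpenCV 4.12 (cv2) and the standard library are available. Lean on these libraries where they do the work, as an engineer would, in place of code of your own. Each camera call takes 0.05 s, during which the arm holds its last target. There are 200 camera calls.

## Working session

There is one attempt and no reset: what is moved stays moved. The work goes in short steps, each a Python script; the robot and the scene stay as the last script left them, time stands still between calls to the robot, and variables do not carry over. Pictures are saved under pics/ and viewed, at most 10 in all, crops included, and the job is handed in when it is done.

```bash
ls; mkdir -p pics; python3 - <<'E'
from cell import robot, grip, kin, viewer
import cv2, numpy as np
for c in ("top","side"):
    im=viewer.read_camera(c); cv2.imwrite(f"pics/{c}0.png",im[:,:,::-1])
    I=viewer.camera_info(c); R=np.array(I["R"]);t=np.array(I["t"]); print(c,np.round(I["camera_matrix"],1).tolist(),np.round(-R.T@t))
    for n in ("battery","battery_nose","charger","ramp_foot","bay_mouth","terminal_pins","card_case","film_can"):
        for d in viewer.pinpoint(n,c)[:4]:
            p=np.array(d["at"]); q=np.array(I["camera_matrix"])@p
            print(c,n,round(d["confidence"],2),np.round(R.T@(p-t),1),np.round(q[:2]/q[2]))
print(robot.observe())
E
```

```text
pics
top [[477.8, 0.0, 265.0], [0.0, 477.8, 195.3], [0.0, 0.0, 1.0]] [ 462.  -79. 1233.]
top battery 0.75 [ 4.723e+02 -3.011e+02 -3.000e-01] [348. 226.]
top battery 0.66 [ 572.6 -288.3    3.9] [343. 187.]
top battery 0.59 [ 454.4 -200.7   -1.2] [310. 233.]
top battery_nose 0.93 [ 593.8 -271.    12.1] [337. 179.]
top battery_nose 0.61 [ 438.7 -170.6    5.7] [298. 239.]
top battery_nose 0.58 [ 490.5 -281.8   14.6] [342. 219.]
top charger 0.76 [536.2  70.9   1.6] [204. 202.]
top charger 0.56 [ 468.6 -299.5   -2.1] [348. 227.]
top ramp_foot 0.71 [490.3  57.3   5.6] [209. 219.]
top bay_mouth 0.61 [535.6  68.9  13.8] [204. 201.]Traceback (most recent call last):
  File "<stdin>", line 7, in <module>
ValueError: it knows: battery, battery_nose, bay_mouth, card_case, charger, film_can, lens_cap, ramp_foot
```

```bash
cat > h.py <<'E'
from cell import robot, grip, kin, viewer
import cv2, numpy as np
def cam(c):
    I=viewer.camera_info(c); return np.array(I["camera_matrix"]),np.array(I["R"]),np.array(I["t"])
def proj(c,X):
    K,R,t=cam(c); q=(K@(R@np.atleast_2d(X).T+t[:,None])).T; return q[:,:2]/q[:,2:]
def ray(c,uv,z):
    K,R,t=cam(c); d=R.T@np.linalg.solve(K,[*uv,1]); o=-R.T@t; return o+d*(z-o[2])/d[2]
E
python3 - <<'E'
from h import *
c="side"
im=viewer.read_camera(c); cv2.imwrite(f"pics/{c}0.png",im[:,:,::-1])
K,R,t=cam(c); print(np.round(-R.T@t))
for n in ("battery","battery_nose","charger","ramp_foot","bay_mouth","card_case"):
        for d in viewer.pinpoint(n,c)[:4]:
            p=np.array(d["at"]); X=R.T@(p-t)
            print(c,n,round(d["confidence"],2),np.round(X,1),np.round(proj(c,X)))
a=cv2.imread("pics/top0.png")[130:290,160:400]; cv2.imwrite("pics/topc.png",cv2.resize(a,None,fx=3.3,fy=3.3,interpolation=cv2.INTER_CUBIC))
o=robot.observe(); print(o["t"],o["tcp_rot"],o["grip_width"],o["contact_force"])
E
```

```text
[166. 515. 547.]
side battery 0.81 [ 457.5 -197.    -3. ] [[309. 203.]]
side battery 0.75 [ 578.2 -289.5   -3.8] [[284. 172.]]
side battery 0.72 [ 471.5 -297.8    2.3] [[321. 181.]]
side battery_nose 0.67 [ 500.7 -286.9    2.9] [[309. 179.]]
side battery_nose 0.62 [ 593.3 -267.9    7.5] [[276. 170.]]
side battery_nose 0.58 [ 447.2 -170.9    8.1] [[308. 206.]]
side charger 0.56 [541.8  74.5  -4. ] [[213. 254.]]
side ramp_foot 0.59 [493.6  59.6   8.9] [[236. 254.]]
side ramp_foot 0.19 [544.5  72.9  -3.7] [[213. 252.]]
side card_case 0.75 [ 705.7 -272.1    1.6] [[243. 160.]]
0.65 [5.69937870e-01 3.08938207e+00 1.19019135e-04] 1.0023378230129079 [ 0.08588551 -0.25916602 -0.08496392]
```

View pics/top0.png

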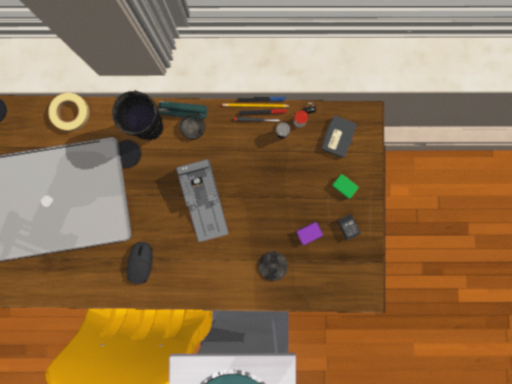

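View pics/topc.png

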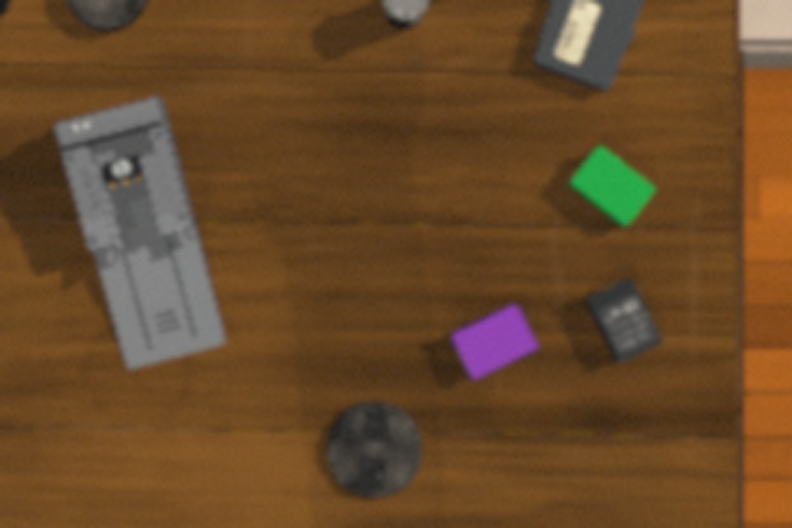

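View pics/side0.png

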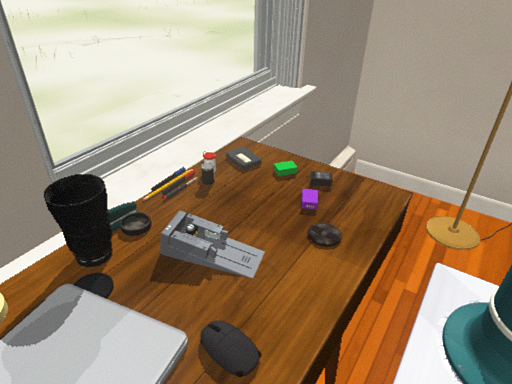

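The battery candidates in the top view are green at (345,187), purple at (310,233), and a black box with a grey label at (348,227). Only the last is black with a label and sits right of the charger, so it is the one meant. The 3.3x crop confirms this: it's at crop (624,320), with its long axis about 27° left of +x. The charger is at (204,201), with the terminal block and thumbscrew at about (197,181). Next I'll fit poses to the silhouettes.

```bash
cat >> h.py <<'E'
from scipy.optimize import minimize
from scipy.spatial.transform import Rotation as Ro
BAT=np.array([[x,y,z] for x in(-28,28) for y in(-19,19) for z in(0,20.5)],float)
CH=np.array([[x,y,z] for y in(-40,40) for x,z in((-95,0),(95,0),(95,60),(78,57),(-6,42))],float)
def place(P,p): return P@Ro.from_euler("z",p[2]).as_matrix().T+[p[0],p[1],0]
def render(c,X,S=4):
    m=np.zeros((384*S,512*S),np.uint8)
    h=cv2.convexHull(((proj(c,X)+.5)*S).astype(np.float32)); cv2.fillConvexPoly(m,np.round(h).astype(np.int32),1); return cv2.resize(m.astype(np.float32),(512,384),interpolation=cv2.INTER_AREA)
def fit(masks,P,p0):
    def f(q):
        p=[q[0],q[1],q[2]/100]; return sum(np.abs(render(c,place(P,p))-m).sum()/m.sum() for c,m in masks)
    r=minimize(f,[p0[0],p0[1],p0[2]*100],method="Nelder-Mead",options=dict(initial_simplex=[[p0[0]+a,p0[1]+b,p0[2]*100+g] for a,b,g in((-5,-5,-8),(6,-3,0),(0,6,0),(0,0,10))],xatol=.1,fatol=1e-4))
    return np.array([r.x[0],r.x[1],r.x[2]/100]),r.fun
def mask(n,c,X):
    u=proj(c,X)[0]
    L=[d["mask"] for d in viewer.silhouettes(n,c)]
    L=[m for m in L if np.hypot(*(np.array(np.nonzero(m))[::-1].mean(1)-u))<15]
    return L[0].astype(np.float32) if L else None
E
python3 - <<'E'
from h import *
for n,P,p0,h in(("battery",BAT,[472,-299,.47],10),("charger",CH,[539,72,.24],25)):
    M=[(c,m) for c in("top","side") for m in [mask(n,c,[p0[0],p0[1],h])] if m is not None]
    for S in [[m] for m in M]+[M]:
        p,e=fit(S,P,p0); print(n,[c for c,_ in S],np.round(p,3),np.round(np.degrees(p[2]),1),round(e,3))
    np.save(n+".npy",p)
for c in("top","side"):
    im=cv2.imread(f"pics/{c}0.png"); im=cv2.resize(im,None,fx=4,fy=4,interpolation=cv2.INTER_CUBIC)
    for n,P in(("battery",BAT),("charger",CH)):
        X=place(P,np.load(n+".npy")); h=cv2.convexHull(((proj(c,X)+.5)*4).astype(np.int32)); cv2.polylines(im,[h],True,(0,255,255),1)
    p=np.load("charger.npy")
    for s in(0,45,94,129,145):
        u=(proj(c,place(np.array([[-95+.985*s,0,.174*s]]),p))[0]+.5)*4; cv2.circle(im,tuple(int(v) for v in u),3,(0,0,255),-1)
    im=im[590:1010,690:1450] if c=="top" else im[640:1140,600:1400]
    cv2.imwrite(f"pics/fit_{c}.png",im)
E
```

```text
battery ['top'] [ 471.98  -297.375    0.514] 29.4 0.127
battery ['side'] [ 4.74507e+02 -2.99065e+02  4.48000e-01] 25.6 0.126
battery ['top', 'side'] [ 473.021 -297.523    0.479] 27.5 0.287
charger ['top'] [5.36687e+02 7.33080e+01 2.58000e-01] 14.8 0.042
charger ['side'] [5.38031e+02 7.44480e+01 2.58000e-01] 14.8 0.075
charger ['top', 'side'] [5.37372e+02 7.33130e+01 2.59000e-01] 14.8 0.124
```

View pics/fit_top.png

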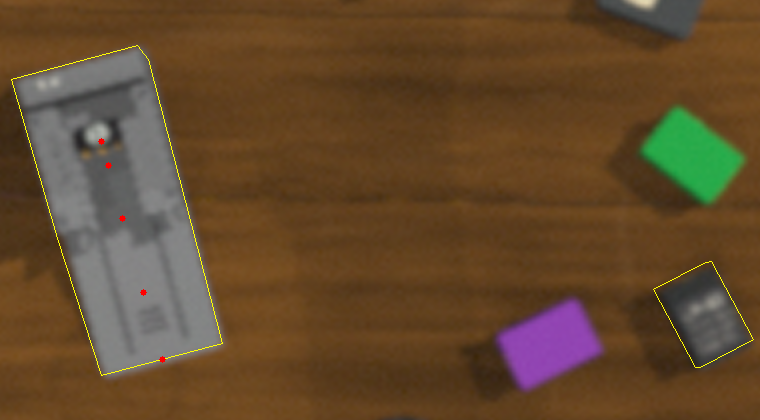

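View pics/fit_side.png

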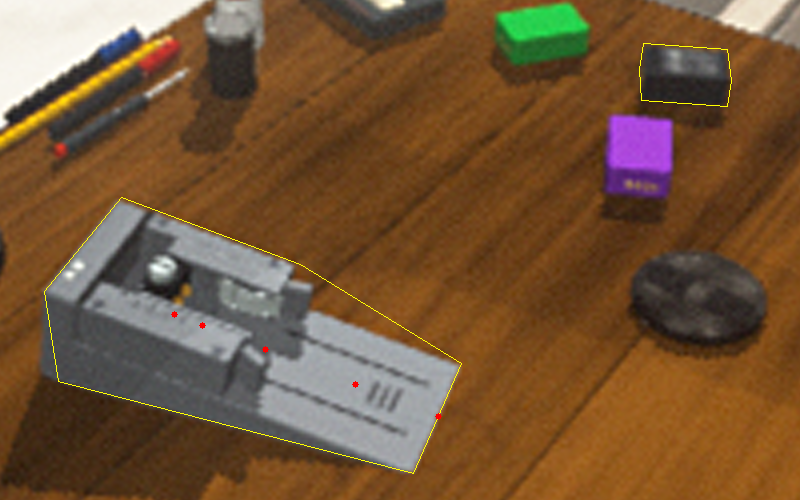

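Both fits sit tightly on the outlines. The yaws agree between cameras, the ramp dots lie on the centre line, and the sizes match. Next I grasp the battery.

```bash
cat >> h.py <<'E'
def down(yaw,sgn): 
    x=sgn*np.array([np.cos(yaw),np.sin(yaw),0]); z=np.array([0,0,-1.]); return Ro.from_matrix(np.c_[x,np.cross(z,x),z]).as_rotvec()
def rampR(yaw,sgn):
    R=Ro.from_euler("z",yaw).as_matrix(); a=np.radians(10)
    x=sgn*R@[np.cos(a),0,np.sin(a)]; z=-R@np.array([-np.sin(a),0,np.cos(a)]); return Ro.from_matrix(np.c_[x,np.cross(z,x),z]).as_rotvec()
def rampP(ch,s,h=0,y=0):
    a=np.radians(10); P=np.array([[-95+s*np.cos(a)-h*np.sin(a),y,s*np.sin(a)+h*np.cos(a)]]); return place(P,ch)[0]
def F(): return np.array(robot.observe()["contact_force"])
E
python3 - <<'E'
from h import *
b=np.load("battery.npy"); ch=np.load("charger.npy")
best=None
for s in(1,-1):
    js=[kin.ik([b[0],b[1],150],down(b[2],s)),kin.ik(rampP(ch,45,3),rampR(ch[2],s)),kin.ik(rampP(ch,0,8),rampR(ch[2],s))]
    print(s,[None if j is None else np.round(j,2) for j in js])
    if all(j is not None for j in js):
        v=max(abs(j[6]) for j in js)
        if best is None or v<best[0]: best=(v,s)
s=best[1]; print("sgn",s); np.save("sgn.npy",s)
grip(0.68,10)
robot.movep([b[0],b[1],150],down(b[2],s))
robot.hold(.2); print(robot.observe()["t"],robot.observe()["tcp_pos"])
robot.servo_line([b[0],b[1],40],120)
robot.servo_line([b[0],b[1],3.5],40)
print(F(),robot.observe()["tcp_pos"])
grip(0,10); o=robot.observe(); print(o["t"],o["grip_width"]*92,o["grip_force"],F())
robot.servo_line([b[0],b[1],150],120); robot.hold(.1)
o=robot.observe(); print(o["t"],o["grip_width"]*92,o["grip_force"],F())
E
```

```text
1 [array([-0.15,  0.5 ,  0.85,  1.93, -0.47,  0.92, -0.16]), array([-0.41,  0.49,  0.27,  2.25, -0.54,  0.27, -0.99]), array([-0.32,  0.45,  0.17,  2.35, -0.48,  0.2 , -1.03])]
-1 [array([ 1.03,  0.49, -0.67,  1.85,  0.38,  0.93,  2.23]), array([-0.13,  0.48, -0.06,  2.24,  0.06,  0.25,  1.59]), array([-0.07,  0.45, -0.12,  2.33,  0.19,  0.19,  1.47])]
sgn 1
4.925 [ 473.24095982 -297.21028533  149.97572278]
[-0.26366021  0.08006697 -0.11305566] [ 473.15715947 -297.71450155    3.69556632]
7.5417 37.76784256802607 9.951578378677368 [-0.33469003  0.01422203  1.43718464]
9.0083 37.86555894258946 9.95319664478302 [ 0.1972683  -0.50234535 -1.34833215]
```

The battery is in the grip (37.8 mm wide). Next I lay it on the ramp foot.

```bash
python3 - <<'E'
from h import *
ch=np.load("charger.npy"); s=1; r=rampR(ch[2],s)
robot.movep(rampP(ch,43,110),r)
robot.servo_line(rampP(ch,43,12),120); robot.hold(.15)
n=Ro.from_rotvec(r).as_matrix()[:,2]*-1
f0=F()@n
for h in np.arange(9,0,-.7):
    robot.servo_line(rampP(ch,43,h),20); f=F()@n-f0
    if f>2.5: break
print("h",h,f,robot.observe()["tcp_pos"]-rampP(ch,43,h),robot.observe()["t"])
ims={c:viewer.read_camera(c) for c in("top","side")}
out=[]
for c in ims:
    u=proj(c,rampP(ch,45,10))[0].astype(int); a=ims[c][u[1]-36:u[1]+36,u[0]-48:u[0]+48,::-1]
    out.append(cv2.resize(a,(400,300),interpolation=cv2.INTER_CUBIC))
cv2.imwrite("pics/place.png",np.hstack(out))
E
```

```text
h 2.7000000000000064 3.6400150817103594 [0.050562   0.00212171 0.15673429] 14.0
```

View pics/place.png

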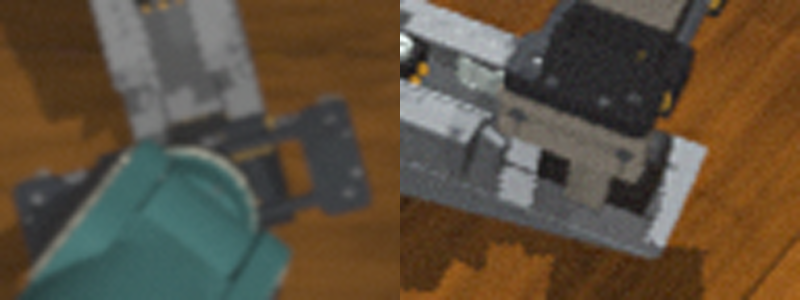

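In both views the battery lies on the open ramp between the fingers, nose up-slope, touching at the expected height (h = 2.7). Next I release it, back off and check.

```bash
python3 - <<'E'
from h import *
ch=np.load("charger.npy")
grip(0.56,10)
robot.servo_line(rampP(ch,43,45),100)
robot.servo_line(rampP(ch,-8,45),120)
grip(0,10)
print(robot.observe()["t"])
ims={c:viewer.read_camera(c) for c in("top","side")}
out=[]
for c in ims:
    u=proj(c,rampP(ch,60,10))[0].astype(int); a=ims[c][u[1]-36:u[1]+36,u[0]-48:u[0]+48,::-1]
    a=cv2.resize(a,(400,300),interpolation=cv2.INTER_CUBIC)
    P=np.array([rampP(ch,43+x,h,y) for x,y,h in BAT])
    w=(proj(c,P)-(u-[48,36])+.5)*(400/96)
    cv2.polylines(a,[cv2.convexHull(w.astype(np.int32))],True,(0,255,255),1); out.append(a)
cv2.imwrite("pics/rel.png",np.hstack(out))
E
```

```text
16.4917
```

View pics/rel.png

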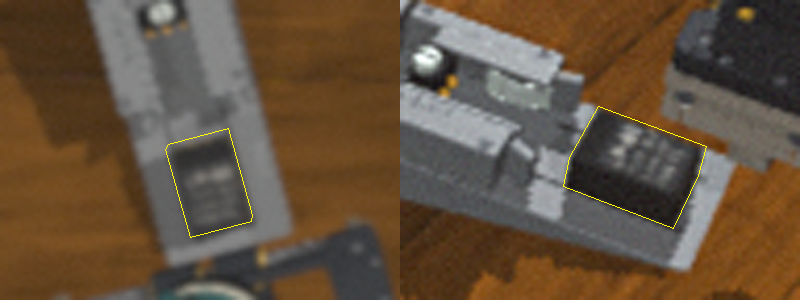

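The battery stayed exactly at the predicted outline: flat, on the centre line, nose up-slope. Next I push it, watching the force.

```bash
python3 - <<'E'
from h import *
ch=np.load("charger.npy"); r=rampR(ch[2],1); e=Ro.from_rotvec(r).as_matrix()[:,0]
robot.servo_line(rampP(ch,-8,7),80); robot.hold(.2)
f0=F()@e; log=[]; base=None; H=7
s=0.; robot.servo_line(rampP(ch,s,H),60); t0=robot.observe()["t"]
# finger front s+10 -> nose s+66
while s<80:
    nose=s+66
    d=3 if nose<121 else .5
    s+=d; robot.servo_line(rampP(ch,s,H),30 if d==3 else 10)
    o=robot.observe(); f=-(np.array(o["contact_force"])@e-f0); act=(o["tcp_pos"]-rampP(ch,0,H))@e
    log.append((round(s+66,1),round(act+66,1),round(float(f),1)))
    if f>15: print("limit");break
    if d==.5:
        fs=[l[2] for l in log[-8:-1]]
        if f>np.median(fs)+4.5: print("rise");break
print(log); print(o["t"]-t0,o["t"],np.round(F(),1))
E
```

```text
[(69.0, np.float64(69.2), -1.2), (72.0, np.float64(72.2), -0.6), (75.0, np.float64(75.3), -0.3), (78.0, np.float64(78.3), -0.2), (81.0, np.float64(81.4), 0.1), (84.0, np.float64(84.4), -0.6), (87.0, np.float64(87.4), -0.9), (90.0, np.float64(90.4), -1.7), (93.0, np.float64(93.4), -2.2), (96.0, np.float64(96.4), -1.3), (99.0, np.float64(99.4), -0.9), (102.0, np.float64(102.4), -0.9), (105.0, np.float64(105.2), -1.0), (108.0, np.float64(106.9), 3.4), (111.0, np.float64(109.8), 4.3), (114.0, np.float64(113.7), 2.0), (117.0, np.float64(117.7), 0.8), (120.0, np.float64(120.6), 0.6), (123.0, np.float64(123.4), 0.3), (123.5, np.float64(123.5), 1.8), (124.0, np.float64(123.7), 3.2), (124.5, np.float64(124.4), 3.1), (125.0, np.float64(125.0), 2.5), (125.5, np.float64(125.6), 3.3), (126.0, np.float64(126.1), 2.9), (126.5, np.float64(126.6), 2.3), (127.0, np.float64(127.1), 3.5), (127.5, np.float64(127.5), 3.5), (128.0, np.float64(128.0), 4.2), (128.5, np.float64(128.6), 2.8), (129.0, np.float64(129.1), 3.3), (129.5, np.float64(129.5), 3.0), (130.0, np.float64(130.1), 2.3), (130.5, np.float64(1
[... 377 characters left out ...]
136.5, np.float64(136.5), 3.8), (137.0, np.float64(137.0), 4.5), (137.5, np.float64(137.5), 2.8), (138.0, np.float64(138.0), 3.0), (138.5, np.float64(138.5), 4.5), (139.0, np.float64(139.0), 3.5), (139.5, np.float64(139.5), 3.8), (140.0, np.float64(140.0), 4.0), (140.5, np.float64(140.5), 3.9), (141.0, np.float64(141.0), 3.0), (141.5, np.float64(141.5), 4.6), (142.0, np.float64(141.9), 3.7), (142.5, np.float64(142.3), 4.7), (143.0, np.float64(142.7), 3.6), (143.5, np.float64(143.2), 3.6), (144.0, np.float64(143.6), 4.2), (144.5, np.float64(144.1), 3.3), (145.0, np.float64(144.5), 4.1), (145.5, np.float64(145.1), 4.4), (146.0, np.float64(145.5), 4.5)]
16.250000000000004 33.95 [-3.8 -5.3 -1. ]
```

No solid stop yet by the nominal count, and there is a sideways force of about 4 N, so I look.

```bash
python3 - <<'E'
from h import *
ch=np.load("charger.npy"); 
o=robot.observe(); print(o["tcp_pos"]-rampP(ch,80,7),F(),o["wrist_torque"])
ims={c:viewer.read_camera(c) for c in("top","side")}
out=[]
for c in ims:
    u=proj(c,rampP(ch,100,20))[0].astype(int); a=ims[c][u[1]-36:u[1]+36,u[0]-48:u[0]+48,::-1]
    a=cv2.resize(a,(400,300),interpolation=cv2.INTER_CUBIC); out.append(a)
    for s in (80,129,137,145):
        w=(proj(c,[rampP(ch,s,20.5,0)])[0]-(u-[48,36])+.5)*(400/96); cv2.circle(a,tuple(w.astype(int)),2,(0,0,255),-1)
cv2.imwrite("pics/push.png",np.hstack(out))
E
```

```text
[-0.44968981 -0.19644574 -0.18057611] [-3.81802217 -5.25857724 -1.04265879] [-1.02952266  1.35137447 -0.18123429]
```

View pics/push.png

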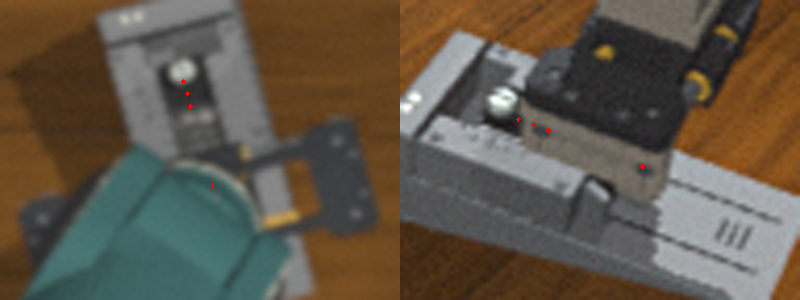

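The nose is at or just short of the block, and the fingers seem to rub the left flare. I shift them 1.2 mm right and keep feeling forward.

```bash
python3 - <<'E'
from h import *
ch=np.load("charger.npy"); R=Ro.from_rotvec(rampR(ch[2],1)).as_matrix(); e=R[:,0]; l=-R[:,1]
H=7;Y=-1.2
robot.servo_line(rampP(ch,79,H,0),30); robot.servo_line(rampP(ch,79,H,Y),20)
o=robot.observe(); print(np.round([F()@e,F()@l],1))
log=[];s=79.5
while s<92:
    s+=.5; robot.servo_line(rampP(ch,s,H,Y),10)
    o=robot.observe(); f=np.array(o["contact_force"]); act=(o["tcp_pos"]-rampP(ch,0,H))@e
    log.append((s,round(float(act),1),round(float(-f@e),1),round(float(f@l),1)))
    fs=[x[2] for x in log[-7:-1]]
    if len(log)>3 and log[-1][2]>np.median(fs)+4 or log[-1][2]>13: print("stop");break
    if abs(log[-1][3])>12: print("lat");break
print(log,o["t"])
E
```

```text
[-1.9  1.1]
stop
[(80.0, 79.8, 2.5, 1.7), (80.5, 79.8, 3.5, 3.1), (81.0, 79.8, 5.8, 2.7), (81.5, 79.8, 7.1, 2.1), (82.0, 79.8, 7.4, 2.2), (82.5, 79.8, 8.6, 2.1), (83.0, 79.8, 9.4, 1.9), (83.5, 79.9, 10.2, 2.3), (84.0, 79.9, 11.1, 1.9), (84.5, 79.9, 11.7, 2.4), (85.0, 79.9, 13.4, 2.3)] 37.3
```

It came up solid at s = 79.8 with 13 N, well above the drag. I back off and check that this was the block and not the fingers on the guides.

```bash
python3 - <<'E'
from h import *
ch=np.load("charger.npy")
robot.servo_line(rampP(ch,70,7,-1),60); robot.servo_line(rampP(ch,5,60),150)
print(robot.observe()["t"])
ims={c:viewer.read_camera(c) for c in("top","side")}
out=[]
for c in ims:
    u=proj(c,rampP(ch,110,20))[0].astype(int)
    for im in (ims[c][:,:,::-1],cv2.imread(f"pics/{c}0.png")):
        a=im[u[1]-27:u[1]+27,u[0]-36:u[0]+36]; a=cv2.resize(a,(400,300),interpolation=cv2.INTER_CUBIC)
        for s in ((129,137,145) if c=="top" else (137,)):
            for y in(-30,30):
                w=(proj(c,[rampP(ch,s,20.5,y)])[0]-(u-[36,27])+.5)*(400/72); cv2.circle(a,tuple(w.astype(int)),2,(0,0,255),-1)
        out.append(a)
for s in (129,133,137,141,145): print(s,proj("top",[rampP(ch,s,12),rampP(ch,s,20)]).round(1).tolist())
cv2.imwrite("pics/end.png",np.vstack([np.hstack(out[:2]),np.hstack(out[2:])]))
E
```

```text
38.4083
129 [[198.6, 188.8], [198.4, 189.1]]
133 [[198.2, 187.3], [197.9, 187.6]]
137 [[197.8, 185.8], [197.5, 186.0]]
141 [[197.4, 184.2], [197.1, 184.5]]
145 [[196.9, 182.7], [196.6, 182.9]]
```

View pics/end.png

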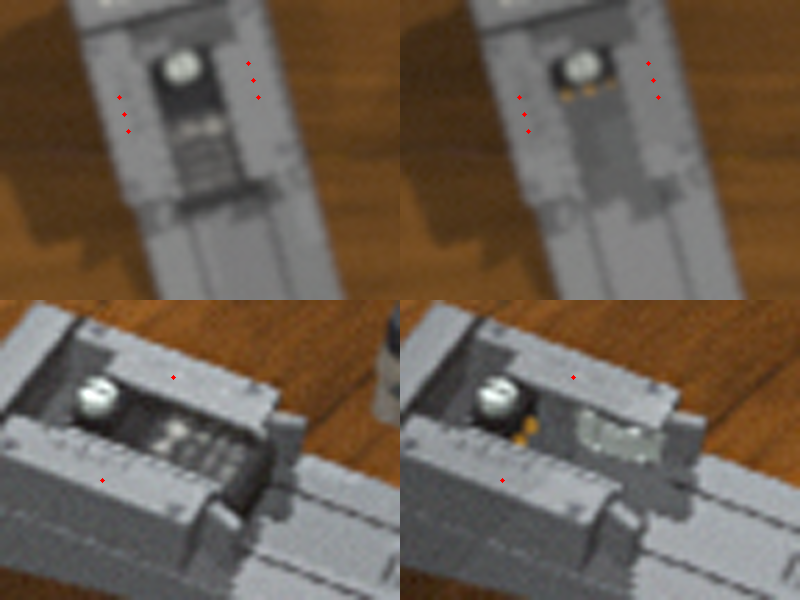

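No orange pin shows any more and the battery's end looks flush with the block. But the 36 mm wide fingers could have wedged in the flares. I'll confirm with the tool turned 90°, which makes the front 20 mm wide and clear of the guides.

```bash
python3 - <<'E'
from h import *
ch=np.load("charger.npy"); R=Ro.from_rotvec(rampR(ch[2],1)); e=R.as_matrix()[:,0]; l=-R.as_matrix()[:,1]
for g in (np.pi/2,-np.pi/2):
    r2=(R*Ro.from_euler("z",g)).as_rotvec(); q=kin.ik(rampP(ch,50,60),r2)
    q2=kin.ik(rampP(ch,72,8),r2)
    if q is not None and q2 is not None: print(g,np.round(q,2)); 
    if q is not None and q2 is not None and abs(q[6])<2.7: break
grip(0,40)
robot.movep(rampP(ch,50,60),r2); robot.servo_line(rampP(ch,50,8),100); robot.hold(.15)
f0=F(); log=[]; s=50.; print(robot.observe()["t"])
while s<84:
    d=3 if s<59 else .7
    s+=d; robot.servo_line(rampP(ch,s,8),40 if d==3 else 15)
    o=robot.observe(); f=np.array(o["contact_force"])-f0; act=(o["tcp_pos"]-rampP(ch,0,8))@e
    log.append((round(s,1),round(float(act),1),round(float(-f@e),1),round(float(f@l),1)))
    if log[-1][2]>11 or o["t"]>52: break
print(log,o["t"])
robot.servo_line(rampP(ch,s-20,8),80); robot.servo_line(rampP(ch,s-40,70),150)
im=viewer.read_camera("top"); im2=viewer.read_camera("side"); out=[]
for c,i in(("top",im),("side",im2)):
    u=proj(c,rampP(ch,110,20))[0].astype(int); out.append(cv2.resize(i[u[1]-27:u[1]+27,u[0]-36:u[0]+36,::-1],(400,300),interpolation=cv2.INTER_CUBIC))
cv2.imwrite("pics/end2.png",np.hstack(out)); print(robot.observe()["t"])
E
```

```text
1.5707963267948966 [-1.07  0.61  1.12  2.28 -1.07  0.67 -2.05]
40.725
[(53.0, 53.5, -0.0, -0.1), (56.0, 56.3, -0.1, -0.1), (59.0, 59.2, 1.4, -0.7), (59.7, 59.7, 0.6, -0.2), (60.4, 60.4, 1.2, -0.3), (61.1, 61.1, 0.6, 0.2), (61.8, 61.9, 0.1, -0.7), (62.5, 62.6, 1.1, 0.2), (63.2, 63.3, 0.5, 0.6), (63.9, 63.9, 0.8, -0.0), (64.6, 64.7, 0.2, -0.7), (65.3, 65.4, 1.3, 0.3), (66.0, 66.0, 0.6, 0.3), (66.7, 66.7, 2.1, 0.5), (67.4, 67.4, 0.6, 0.4), (68.1, 68.2, 1.0, 1.3), (68.8, 68.8, -0.2, -0.3), (69.5, 69.6, 0.7, -0.7), (70.2, 70.3, 0.6, -0.1), (70.9, 70.9, 0.9, 0.2), (71.6, 71.6, 0.7, 0.2), (72.3, 72.3, 0.6, -0.2), (73.0, 73.1, 0.8, -0.1), (73.7, 73.7, 0.7, 0.2), (74.4, 74.5, 1.2, 0.3), (75.1, 75.1, 1.6, -0.1), (75.8, 75.8, 0.8, -0.6), (76.5, 76.2, 2.9, 0.0), (77.2, 76.3, 4.8, 0.1), (77.9, 76.3, 6.5, 0.0), (78.6, 76.3, 8.1, 0.6), (79.3, 76.4, 9.3, 1.0), (80.0, 76.4, 11.6, 1.0)] 48.975
50.0583
```

View pics/end2.png

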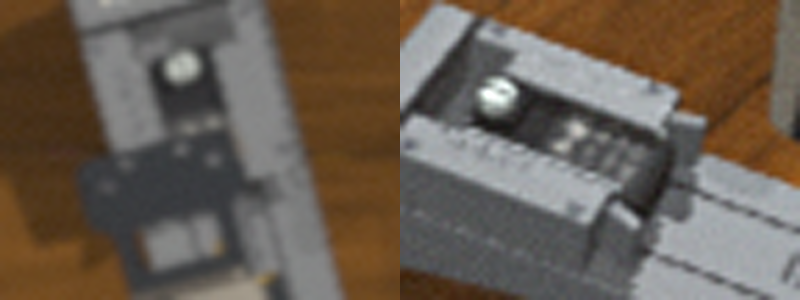

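The narrow tool met the same hard stop (76.4 at up to 11.6 N, no creep, no side force). The battery hasn't moved, no pins show, and the robot is clear of everything.

```bash
python3 -c "
from cell import robot
print(robot.job_done(), robot.observe()['t'])"
```

```text
the job is handed in; nothing more can be done
the job is handed in; nothing more can be done
```

The battery is on charge: it lies in the bay with its contacts up the slope, came up solid against the terminal block with no pins showing, and I handed the job in at about 50 s with the arm clear.

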